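Kit the medium luggage feet with the tipping pan

ROBOT

A 7-joint arm with a two-finger parallel gripper is mounted at the origin on the work surface. World frame = base frame: x ahead of the robot, y to its left, z up, the work surface at z = 0. Lengths are in m, angles in degrees, forces in N, time in s.
With the tool pointing down it reaches from about 0.4 to 0.925 m from the base axis. Payload 4.1 kg.
Tool frame: the origin (TCP) lies midway between the tips of the shut fingers; the grasp point (between the pads) lies 19 mm behind it; z points along the fingers, y is the line along which they close (so a half turn about z gives the same grasp; the last joint's range is limited). The gripper opens to 85 mm and grips with 20 to 120 N. Pads are 22 mm wide; open, the fingers measure 114 mm over their backs; the gripper's body (76 mm by 85 mm) begins 54 mm behind the grasp point. The pads swing forward as they close: fully open they stand 13 mm farther back than shut.
Start: joints at [63.197, 22.827, 2.584, 88.041, -1.071, 69.15, -2.905], TCP at [0.234, -0.606, 0.231] pointing down, gripper open.
Joint ranges: [-161.44, 161.44], [-28.35, 127.94], [-78.24, 83.42], [0, 140.83], [-78.03, 258.03], [13.02, 114.36], [-168.23, 168.23]. Speed limits (degrees/s): [147.25, 147.25, 180, 180, 180, 180, 180].

INTERFACE

Orientations are given as [roll, pitch, yaw] about the fixed x, y, z axes, in that order (R = Rz(yaw) Ry(pitch) Rx(roll)).
In Python, from workcell import telemetry, viewer, workorder, trace, mark_of gives the robot as it stands.
- The arm moves only by the tool apply_moves, never from a script. Its argument "commands" is a list that holds one entry, the list of rows, each a list of 4 numbers: the shift along the tool's x, y, z in units of 0.02 m (1.0 is 0.02 m), then the turn about the tool's z in units of 5 degrees (1.0 is 5 degrees). In form: [[[tx, ty, tz, yaw], ...]]. A call has 1 to 20 rows; each row shifts and turns the commanded pose from where the row before left it, along the tool's axes as they then stand; what a row does not reach is not made up. A row lasts 1/8 s, in which the tool goes at most 62.5 mm and 10.7 degrees, less where a joint would pass 70% of its speed; a pose out of reach is approached as far as the arm can. A call with a number of a shift or a turn outside -1 to 1 is refused whole. A call with a gripper value outside its range is refused whole. "jaw" is the opening, from -1 (shut) to 1 (fully open), set as the call begins (left out, the last holds). The fingers move at their own pace and stop on an object; the grip force is fixed at half the most. Time passes only in rows, so rows that do not move let the fingers close. It gives the time, the measured TCP pose, the force, the opening and the grip force at its end, in the units of the state.
- telemetry.read_state(): the state, without advancing time (a new reading comes with each control period).
- viewer.get_image(name): name is "scene" or "top" or "wrist"; returns a dict with "frame" (400x640x3 uint8, red, green, blue), "range_z" (400x640 float32, m along the optical axis (not along the pixel's ray), 0 where there is no reading), "intrinsics" (3x3 intrinsics, pixels), "R" (3x3) and "t" (3): a world point X has camera coordinates R X + t. Camera axes: x right, y down, z forward; pixel columns grow to the right and rows downward; lengths in m; the calibration is good to about 2 mm. A picture is of the moment at which its call begins.
- workorder.sign_off(): hands the job in; it is judged then, once.
Trained networks look in a picture, given as the dict that the camera call returned (one of the last four; its "shot" number tells which), for a name from the list of things; names that differ only in an ending like _2 or _b are one class to them, and where a whole thing is asked for, a point or a joint stands for the part that bears it (a point fixed in the world has none). Each returns a list of dicts, best first, with "score" (0 to 1); they miss things now and then, are a little off and sometimes report something else, mostly with a low value. They report only what shows in the picture. A call takes as long as a camera call. They do not tell look-alikes from the thing itself.
- trace(label, picture): "pixels" (400x640 bool, what is visible of it) and "box" ([left, top, width, height] in pixels, round what is visible of it).
- mark_of(label, picture): "xy" ([column, row] in pixels: a listed point, or the origin of a listed thing).
The state is a dict: "t": time; "joints": joint angles; "joint_velocities": joint speeds; "joint_efforts": joint torques, N m; "ee_pos": TCP position; "orientation": TCP orientation; "ft_force": force on the tool from outside, world axes, zero at the start; "torque": the same for the moment, N m; "finger_gap": finger opening in m; "gripper_force": force on a finger pad.
Only numpy, scipy, OpenCV 4.12 (cv2) and the standard library are available. Lean on these libraries where they do the work, as an engineer would, in place of code of your own. Each camera call takes 0.05 s, during which the arm holds its last target. There are 200 camera calls.

TASK

Kit the luggage feet: take the lid off the kit box and lay it aside on the bench, bring the tipping pan level and put all the medium (34 mm) brass feet in it, leaving the smaller and larger ones where they are. When all are in the pan, lift its handle to tip it to 60 degrees, hold it there for a second so that the feet slide into the box, and lower it fully level again. Finish with every medium foot in the box and the lid seated flat on it, and do not disturb the jar, the tin or the mallet.

Things in the scene. Friction and masses are not known exactly. Their poses are not given: they have to be found in the camera images.
- foot_a: medium brass luggage foot: a squat turned stud, 34 mm across, 20 mm high (straight rim for the lower 13 mm, domed above), about 110 g; there are 3 to 5 of these; origin at the centre of its underside, z up its axis
- foot_b: medium brass luggage foot: a squat turned stud, 34 mm across, 20 mm high (straight rim for the lower 13 mm, domed above), about 110 g; there are 3 to 5 of these; origin at the centre of its underside, z up its axis
- foot_c: medium brass luggage foot: a squat turned stud, 34 mm across, 20 mm high (straight rim for the lower 13 mm, domed above), about 110 g; there are 3 to 5 of these; origin at the centre of its underside, z up its axis
- foot_d: medium brass luggage foot: a squat turned stud, 34 mm across, 20 mm high (straight rim for the lower 13 mm, domed above), about 110 g; there are 3 to 5 of these; origin at the centre of its underside, z up its axis
- foot_e: medium brass luggage foot: a squat turned stud, 34 mm across, 20 mm high (straight rim for the lower 13 mm, domed above), about 110 g; there are 3 to 5 of these; origin at the centre of its underside, z up its axis
- foot_f: small brass luggage foot, the wrong size: same shape and 20 mm height but 24 mm across; origin at the centre of its underside, z up its axis
- foot_g: small brass luggage foot, the wrong size: same shape and 20 mm height but 24 mm across; origin at the centre of its underside, z up its axis
- foot_h: large brass luggage foot, the wrong size: same shape and 20 mm height but 46 mm across; origin at the centre of its underside, z up its axis
- foot_i: large brass luggage foot, the wrong size: same shape and 20 mm height but 46 mm across; origin at the centre of its underside, z up its axis
- station: fixed tipping station on a 240 x 320 x 12 mm base board; origin on the bench, in line with the pan's hinge; its x runs along the hinge, its +y points from the hinge to the pan's handle, its -y to the kit box. Two steel cheeks 128 mm high stand at x = +-106 mm beside the hinge
- box_floor (a point): centre of the inner floor of the open wooden kit box fixed on the board, 18 mm above the bench, 77 mm from the hinge line (outside 200 mm along x, 130 mm along y, walls 6 mm, 54 mm deep inside); axes as the station's
- box_rim (a point): centre of the kit box's mouth, 72 mm above the bench, level with its rim; axes as the station's
- lid: loose wooden lid of the kit box, 198 (x) x 128 (y) x 8 mm plate with a 180 x 110 x 6 mm plug below it that drops into the box with 4 mm play all round; a grip block on top, 60 mm along x, 14 mm thick along y, 28 mm high; 200 g; origin at the centre of the plug's underside, plate 6 to 14 mm and block 14 to 42 mm above it. Starts on the box (origin 6 mm below the rim); fits either way round
- pan (a joint): angle of the tipping pan in rad: 0 level (at its lower stop), grows as the handle is lifted and the pan tips toward the kit box, stop at 1.40; a stiff hinge, it stays where it is left
- pan_hinge (a point): on the pan's hinge axis, midway, 110 mm above the bench; axes as the station's
- pan_floor (a point): middle of the pan's floor (top face), moves with the pan, 75 mm from the hinge and 4 mm above its axis when level; x along the hinge, y toward the handle. The aluminium pan is 188 mm (x) inside, its floor runs from 4 mm beyond the hinge to the back wall 151 mm behind it; walls rise 30 mm from the floor on three sides, and the side toward the box is open
- pan_handle (a point): middle of the pan's handle, a round wooden bar 12 mm thick and 118 mm long parallel to the hinge, on two arms 110 mm apart; its centre is 202 mm from the hinge and 20 mm above the hinge axis when level, 41 mm clear of the pan's back wall; moves with the pan
- jar: bystander: amber jar, 64 mm across, 75 mm high; origin at the centre of its underside
- tin: bystander: steel can, 72 mm across, 90 mm high; origin at the centre of its underside
- mallet: bystander: mallet lying on the bench, 220 mm long along x; origin on its underside
Mind the look-alikes: they are no part of the job. What is shaped like the foot_d but pink, turquoise or white is not meant.

How it is judged (in metres and radians):
On the way, in this order (a step that is already met when the one before it is completed fails the run):
1. the pan is level with every medium foot in it (value of joint pan below 0.06 rad and x of foot_a in the frame of pan_floor between -0.096 and 0.096 m and y of foot_a in the frame of pan_floor between -0.078 and 0.078 m and z of foot_a in the frame of pan_floor between -0.01 and 0.035 m and x of foot_b in the frame of pan_floor between -0.096 and 0.096 m and y of foot_b in the frame of pan_floor between -0.078 and 0.078 m and z of foot_b in the frame of pan_floor between -0.01 and 0.035 m and x of foot_c in the frame of pan_floor between -0.096 and 0.096 m and y of foot_c in the frame of pan_floor between -0.078 and 0.078 m and z of foot_c in the frame of pan_floor between -0.01 and 0.035 m and x of foot_d in the frame of pan_floor between -0.096 and 0.096 m and y of foot_d in the frame of pan_floor between -0.078 and 0.078 m and z of foot_d in the frame of pan_floor between -0.01 and 0.035 m and x of foot_e in the frame of pan_floor between -0.096 and 0.096 m and y of foot_e in the frame of pan_floor between -0.078 and 0.078 m and z of foot_e in the frame of pan_floor between -0.01 and 0.035 m), for 0.3 s.
2. with the lid off the box, the pan is held tipped at 60 degrees (within 8) (value of joint pan between 0.907 and 1.187 rad and horizontal distance between lid and box_rim above 0.1 m), for 0.6 s.
3. the pan is level again and every medium foot is in the kit box (value of joint pan below 0.06 rad and x of foot_a in the frame of box_floor between -0.096 and 0.096 m and y of foot_a in the frame of box_floor between -0.061 and 0.061 m and z of foot_a in the frame of box_floor between -0.01 and 0.047 m and x of foot_b in the frame of box_floor between -0.096 and 0.096 m and y of foot_b in the frame of box_floor between -0.061 and 0.061 m and z of foot_b in the frame of box_floor between -0.01 and 0.047 m and x of foot_c in the frame of box_floor between -0.096 and 0.096 m and y of foot_c in the frame of box_floor between -0.061 and 0.061 m and z of foot_c in the frame of box_floor between -0.01 and 0.047 m and x of foot_d in the frame of box_floor between -0.096 and 0.096 m and y of foot_d in the frame of box_floor between -0.061 and 0.061 m and z of foot_d in the frame of box_floor between -0.01 and 0.047 m and x of foot_e in the frame of box_floor between -0.096 and 0.096 m and y of foot_e in the frame of box_floor between -0.061 and 0.061 m and z of foot_e in the frame of box_floor between -0.01 and 0.047 m), for 0.2 s.
At the end, for the whole second after the job is handed in: every medium foot lies in the kit box, the lid is seated on it (plug in the box, centred within 10 mm, flat within 3 degrees, square within 7 degrees), the pan is level within 3 degrees, the small and large feet still stand on the bench within 5 cm of where they were, and all is at rest (all of step 3 and horizontal distance between lid and box_rim below 0.01 m and z of lid in the frame of box_rim below -0.003 m and angle between lid's own z axis and vertical below 0.05 rad and angle between the x axis of lid and the x axis of box_rim, either way round below 0.12 rad and distance of each of foot_f, foot_g, foot_h, foot_i from where it was at the start of the episode below 0.05 m and height (world z) of each of foot_f, foot_g, foot_h, foot_i below 0.012 m and angle between each of foot_f, foot_g, foot_h, foot_i's own z axis and vertical below 0.2 rad and linear speed of each of foot_a, foot_b, foot_c, foot_d, foot_e, lid below 0.02 m/s and velocity of joint pan between -0.05 and 0.05 rad/s); the robot touches nothing.
It fails at once if the jar, tin or mallet is moved more than 3 cm or tipped over (distance of any of jar, tin, mallet from where it was at the start of the episode above 0.03 m or angle between any of jar, tin's own z axis and vertical above 0.5 rad).
Of foot_a, foot_b, foot_c, foot_d, foot_e only 3 to 5 are there at a start; the rules pass over those that are not, and their reading is None.
At some moment in a run one of foot_a, foot_b, foot_c, foot_d, foot_e may be knocked a few centimetres aside while the robot is not near it.
It also fails if it takes over 210 s, if anything falls off the work surface, if the arm or the gripper's body presses on something with over 40 N, if the wrist force passes 120 N, or if a joint passes its speed limit or range.

## Working session

There is one attempt and no reset: what is moved stays moved. The work goes in short steps, Python scripts to look and compute and a tool call to move; the robot and the scene stay as the last step left them, time stands still between calls to the robot, and variables do not carry over. Pictures are saved under pics/ and viewed, at most 14 in all, crops included, and the job is handed in when it is done.

Besides the shell and the picture viewer there is one more tool, called after "Request:" as name(argument=value, ...) on one line, values as JSON. apply_moves: Moves the arm, as the interface text tells. Its arguments: {"type":"object","properties":{"commands":{"type":"array"},"jaw":{"type":"number"}},"required":["commands"]}

```bash
mkdir -p pics; ls
cat > h.py <<'E'
import numpy as np, cv2
from workcell import telemetry, viewer, workorder, trace, mark_of
def pts(im):
    K,R,t=[np.array(im[k]) for k in("intrinsics","R","t")]
    z=im["range_z"]; v,u=np.mgrid[:z.shape[0],:z.shape[1]]
    c=np.stack([(u-K[0,2])/K[0,0]*z,(v-K[1,2])/K[1,1]*z,z],-1)
    return (c-t)@R
def proj(im,X):
    K,R,t=[np.array(im[k]) for k in("intrinsics","R","t")]
    c=R@np.array(X)+t; p=K@c; return p[:2]/p[2]
def save(im,n): cv2.imwrite("pics/"+n+".png",im["frame"][...,::-1])
E
python3 - <<'E'
from h import *
print(telemetry.read_state())
for n in("top","scene"):
    im=viewer.get_image(n); save(im,n+"0"); P=pts(im)
    print(n,im["R"],im["t"],im["intrinsics"])
    for l in("foot_a","foot_f","foot_h","station","lid","pan","jar","tin","mallet"):
        for r in trace(l,im):
            m=r["pixels"]&(im["range_z"]>0); 
            q=P[m]; print(l,round(r["score"],2),r["box"],np.median(q,0).round(3),q.min(0).round(3),q.max(0).round(3),im["frame"][m].mean(0).round())
    for l in("box_rim","pan_hinge","pan_floor","pan_handle","lid","station","box_floor"):
        print(l,[(round(r["score"],2),np.round(r["xy"]),P[int(r["xy"][1]),int(r["xy"][0])].round(3)) for r in mark_of(l,im)])
E
```

```text
pics
{'t': 0.0, 'joints': array([63.19787726, 22.87324827,  2.58007193, 88.11559569, -1.07130774,
       69.14878963, -2.90388807]), 'joint_velocities': array([ 0.0236624 ,  0.12917035, -0.07718031,  0.14325386,  0.05797288,
       -0.06930514, -0.04979712]), 'joint_efforts': array([ 9.29094895e-04, -4.75127184e+01,  1.36533268e+00, -2.54226673e+01,
        1.17361199e-02,  9.46133689e-03, -9.80927553e-06]), 'ee_pos': array([ 0.23410333, -0.6056922 ,  0.23023737]), 'orientation': array([-1.79886788e+02,  7.93489528e-03,  2.11374596e+01]), 'ft_force': array([ 0.26229677, -0.17646403,  0.42437802]), 'torque': array([-0.00808787, -0.03495021, -0.00660986]), 'gripper_force': 0.0, 'finger_gap': 0.08532844078731697}
top [[ 0.02985321 -0.99945569 -0.01403945]
 [-0.99309536 -0.02806321 -0.11390375]
 [ 0.11344776  0.0173429  -0.99339259]] [0.03193973 0.6108511  1.16862905] [[381.36459967   0.         313.73545417]
 [  0.         381.36459967 200.84992503]
 [  0.           0.           1.        ]]
foot_a 0.7 [224.9, 247.1, 11.1, 15.9] [0.439 0.309 0.017] [0.419 0.289 0.006] [0.46  0.333 0.026
[... 9608 characters left out ...]
.032] [148. 122.  90.]
mallet 0.63 [234.1, 137.1, 64.8, 51.0] [ 0.529 -0.16   0.081] [ 0.34  -0.288 -0.003] [ 0.626 -0.099  0.112] [118.  80.  44.]
box_rim []
pan_hinge [(0.67, array([292., 158.]), array([ 0.508, -0.089,  0.112])), (0.49, array([410., 260.]), array([0.617, 0.316, 0.019]))]
pan_floor [(0.84, array([314., 155.]), array([ 0.512, -0.018,  0.151]))]
pan_handle [(0.75, array([354., 141.]), array([0.491, 0.091, 0.225]))]
lid [(0.86, array([270., 166.]), array([ 0.541, -0.145,  0.085])), (0.39, array([406., 258.]), array([0.615, 0.306, 0.014]))]
station [(0.95, array([294., 183.]), array([ 0.511, -0.088,  0.012]))]
box_floor [(0.7, array([421., 236.]), array([0.535, 0.313, 0.02 ]))]
```

Run:
```python
import cv2
a=cv2.imread("pics/top0.png"); b=cv2.imread("pics/scene0.png")
cv2.imwrite("pics/top0c.png",cv2.resize(a[110:290,150:470],(800,450),interpolation=cv2.INTER_CUBIC))
cv2.imwrite("pics/scene0c.png",cv2.resize(b[90:310,150:510],(800,489),interpolation=cv2.INTER_CUBIC))
```

```text
(no output)
```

View pics/top0c.png

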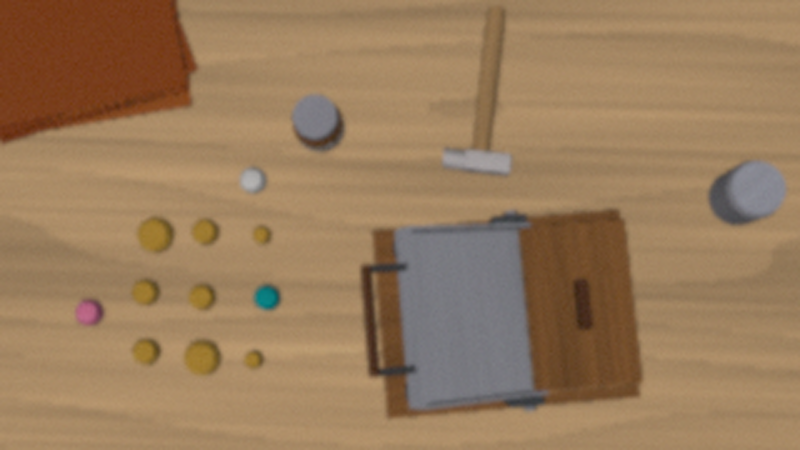

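View pics/scene0c.png

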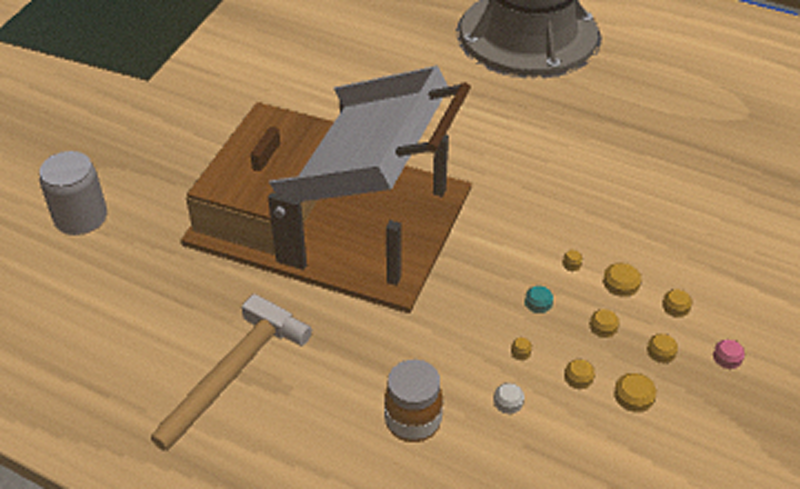

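```bash
cat >> h.py <<'E'
def Rt(o):
    from scipy.spatial.transform import Rotation as Ro
    return Ro.from_euler("xyz",o,degrees=True).as_matrix()
def go(x,y,z,yaw=None,start=None,sy=None):
    """units of move from current (or start) pose to target"""
    s=telemetry.read_state(); p=np.array(start if start is not None else s["ee_pos"]); o=s["orientation"].copy()
    if sy is not None:o[2]=sy
    d=Rt(o).T@(np.array([x,y,z])-p)/.02
    w=0 if yaw is None else -(((yaw-o[2]+90)%180)-90)/5
    print("t",s["t"],"pose",s["ee_pos"].round(4),s["orientation"].round(1),"gap",s["finger_gap"].round(4)," shift",d.round(2),"turn",round(w,2))
    return d,w
E
python3 - <<'E'
from h import *
def rect(q): 
    r=cv2.minAreaRect((q[:,:2]*1000).astype(np.float32)); return np.round(r[0],1),np.round(r[1],1),round(r[2],2)
for n in("top","scene"):
    im=viewer.get_image(n);P=pts(im)
    Q=P.reshape(-1,3); F=im["frame"].reshape(-1,3).astype(int)
    in_=(Q[:,0]>.38)&(Q[:,0]<.66)&(Q[:,1]>-.26)&(Q[:,1]<.17)
    l=in_&(abs(Q[:,2]-.08)<.004)&(Q[:,1]<-.08); print(n,"lid",l.sum(),rect(Q[l]),Q[l,2].mean())
    b=in_&(Q[:,2]>.102)&(Q[:,2]<.114)&(Q[:,1]<-.12); print("blk",b.sum(),rect(Q[b]),Q[b].mean(0).round(4))
    h=in_&(Q[:,2]>.20)&(F[:,0]-F[:,2]>12); print("handle",h.sum(),rect(Q[h]),Q[h].mean(0).round(4),Q[h].max(0))
    bd=in_&(abs(Q[:,2]-.012)<.004)
    print("board",bd.sum(),rect(Q[bd]))
    r=trace("pan",im)[0]["pixels"].reshape(-1)&(Q[:,2]>.1)&(Q[:,2]<.2)&(Q[:,0]>.44)&(Q[:,0]<.58)&(F[:,0]-F[:,2]<12)
    q=Q[r]; 
    for _ in range(4):
        c=q.mean(0); nn=np.linalg.svd(q-c,full_matrices=False)[2][2]; e=abs((q-c)@nn); q=q[e<max(.003,np.percentile(e,60))]
    print("pan n",nn.round(3),c.round(3),len(q),"tilt",np.degrees(np.arccos(abs(nn[2]))),"yaw",np.degrees(np.arctan2(nn[1]*np.sign(nn[2]),nn[0]*np.sign(nn[2]))))
E
```

```text
top lid 2464 (array([ 519.3, -157.8]), array([197.8, 128. ]), 6.62) 0.07945655405009452
blk 99 (array([ 518.5, -157.4]), array([58.6, 14.7]), 6.66) [ 0.5192 -0.1573  0.107 ]
handle 940 (array([496.3,  61.9]), array([ 72.4, 195.9]), 89.22) [0.4788 0.0433 0.954 ] [0.59375836 0.09750328 1.23093408]
board 921 (array([508.6, -72.2]), array([240. , 319.5]), 6.63)
pan n [-0.053  0.461 -0.886] [ 0.51  -0.024  0.144] 1823 tilt 27.659046997232974 yaw -83.48033770790606
scene lid 1550 (array([ 526.2, -158.6]), array([211.8, 130.8]), 6.94) 0.08045232915841966
blk 80 (array([ 522.4, -158.6]), array([62.8, 14.4]), 6.14) [ 0.5241 -0.1575  0.1078]
handle 251 (array([494.6,  59. ]), array([200.1,  66.8]), 7.83) [0.4987 0.0775 0.2192] [0.59733581 0.09858471 0.22964763]
board 3063 (array([512.1, -73.2]), array([243.3, 320.9]), 6.47)
pan n [-0.051  0.47  -0.881] [ 0.5   -0.036  0.141] 696 tilt 28.19168126672181 yaw -83.8174868815384
```

Run:
```python
from h import *
go(.519,-.158,.2,6.6); go(.519,-.158,.2,6.6,sy=6.6)
```

```text
Traceback (most recent call last):
  File "h.py", line 21, in go
    print("t",s["t"],"pose",s["ee_pos"].round(4),s["orientation"].round(1),"gap",s["finger_gap"].round(4)," shift",d.round(2),"turn",round(w,2))
                                                                                 ^^^^^^^^^^^^^^^^^^^^^
AttributeError: 'float' object has no attribute 'round'
```

```bash
sed -i 's/s\["finger_gap"\].round(4)/round(s["finger_gap"],4)/' h.py
python3 - <<'E'
from h import *
go(.519,-.158,.2,6.6,sy=6.6); go(.519,-.158,.2,6.6)
E
```

```text
t 1.9 pose [ 0.2344 -0.6063  0.2314] [180.    0.   21.1] gap 0.0853  shift [ 16.71 -20.63   1.57] turn -0.0
t 1.9 pose [ 0.2344 -0.6063  0.2314] [180.    0.   21.1] gap 0.0853  shift [ 21.36 -15.78   1.57] turn 2.91
```

Request:
apply_moves(commands=[[[0,0,0,0.97],[0,0,0,0.97],[0,0,0,0.97],[0.8,-1,0,0],[0.8,-1,0,0],[0.8,-1,0,0],[0.8,-1,0,0],[0.8,-1,0,0],[0.8,-1,0,0],[0.8,-1,0,0],[0.8,-1,0,0],[0.8,-1,0,0],[0.8,-1,0,0],[0.8,-1,0,0],[0.8,-1,0,0],[0.8,-1,0,0],[0.8,-1,0,0],[0.8,-1,0,0],[0.8,-1,0,0],[0.8,-1,0,0]]], jaw=0)

```text
t: 4.4
ee_pos: [0.466, -0.2367, 0.2315]
orientation: [180.0, -0.0, 6.6]
ft_force: [-0.8, -0.2, -0.9]
finger_gap: 0.0425
gripper_force: 0.0
```

Run:
```python
from h import *
go(.519,-.158,.084,6.6)
```

```text
t 4.4 pose [ 0.466  -0.2367  0.2315] [180.   -0.    6.6] gap 0.0425  shift [ 3.08 -3.61  7.38] turn -0.0
```

Request:
apply_moves(commands=[[[0.77,-0.9,0.5,0],[0.77,-0.9,0.5,0],[0.77,-0.9,0.5,0],[0.77,-0.9,0.5,0],[0,0,0.9,0],[0,0,0.9,0],[0,0,0.9,0],[0,0,0.9,0],[0,0,0.9,0],[0,0,0.8,0],[0,0,0,0]]])

```text
t: 5.78
ee_pos: [0.5174, -0.1585, 0.0838]
orientation: [-179.9, 0.2, 6.6]
ft_force: [-0.2, 0.3, 0.6]
finger_gap: 0.0428
gripper_force: 0.0
```

Run:
```python
from h import *
go(.519,-.158,.084,6.6); im=viewer.get_image("wrist"); save(im,"w1")
```

```text
t 5.775 pose [ 0.5174 -0.1585  0.0838] [-179.9    0.2    6.6] gap 0.0428  shift [ 0.08 -0.02 -0.01] turn -0.0
```

View pics/w1.png

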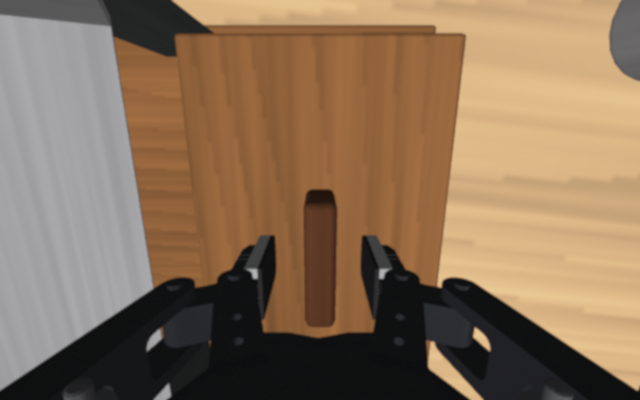

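Request:
apply_moves(commands=[[[0,0,0,0],[0,0,0,0],[0,0,0,0],[0,0,0,0],[0,0,0,0],[0,0,-0.5,0],[0,0,-0.5,0],[0,0,-1,0],[0,0,-1,0],[0,0,-1,0],[0,0.5,-0.5,0],[0,0.5,0,0],[0,0,0,0]]], jaw=-1)

```text
t: 7.45
ee_pos: [0.5202, -0.1798, 0.1745]
orientation: [-180.0, 0.1, 6.5]
ft_force: [0.3, -0.2, -2.0]
finger_gap: 0.0129
gripper_force: 60.5
```

Run:
```python
from h import *
go(.45,-.43,.02,6.6); print(telemetry.read_state()["gripper_force"]); im=viewer.get_image("top"); P=pts(im).reshape(-1,3)
for r in trace("lid",im): 
  q=P[r["pixels"].reshape(-1)]; print(r["score"],np.median(q,0))
b=(P[:,0]>.4)&(P[:,0]<.65)&(P[:,1]<-.08)&(P[:,1]>-.3)&(abs(P[:,2]-.16)<.012)
c=P[b].mean(0); n=np.linalg.svd(P[b]-c,full_matrices=False)[2][2]; print(b.sum(),c,n)
```

```text
t 7.45 pose [ 0.5202 -0.1798  0.1745] [-1.8e+02  1.0e-01  6.5e+00] gap 0.0129  shift [-4.89 12.03  7.73] turn -0.02
60.49461364746094
0.56 [ 0.53435815 -0.15585977  0.16704671]
0.56 [ 0.65972575 -0.35799692  0.08717534]
1939 [ 0.52331229 -0.15733126  0.16682118] [5.85921977e-04 2.07810026e-02 9.99783880e-01]
```

Request:
apply_moves(commands=[[[-0.4,1,0,0],[-0.4,1,0,0],[-0.4,1,0,0],[-0.4,1,0,0],[-0.4,1,0,0],[-0.4,1,0,0],[-0.4,1,0,0],[-0.4,1,0,0],[-0.4,1,0.5,0],[-0.4,1,0.5,0],[-0.4,1,0.5,0],[-0.4,1,0.5,0],[0,0,1,0],[0,0,1,0],[0,0,1,0],[0,0,1,0],[0,0,1,0],[0,0,0.5,0],[0,0,0,0]]])

```text
t: 9.93
ee_pos: [0.4526, -0.4277, 0.0244]
orientation: [-179.9, 0.1, 6.6]
ft_force: [-0.3, -0.4, -2.5]
finger_gap: 0.0128
gripper_force: 60.6
```

Run:
```python
from h import *
go(.45,-.43,.02,6.6); print(telemetry.read_state()["ft_force"])
```

```text
t 9.925 pose [ 0.4526 -0.4277  0.0244] [-1.799e+02  1.000e-01  6.600e+00] gap 0.0128  shift [-0.14  0.1   0.22] turn -0.0
[-0.33085715 -0.4484623  -2.50335128]
```

Request:
apply_moves(commands=[[[0,0,0.15,0],[0,0,0.1,0],[0,0,0,0]]])

```text
t: 10.3
ee_pos: [0.4535, -0.4286, 0.0212]
orientation: [179.9, -0.1, 6.6]
ft_force: [-0.0, 0.7, -0.0]
finger_gap: 0.0128
gripper_force: 60.7
```

Request:
apply_moves(commands=[[[0,0,0,0],[0,0,0,0],[0,0,-0.5,0],[0,0,-1,0],[0,0,-1,0],[0,0,-1,0],[0,0,-1,0],[0.2,-1,-1,0],[0.2,-1,-1,0],[0.2,-1,-1,0],[0.2,-1,-1,0],[0.2,-1,-1,0],[0.2,-1,-1,0],[0.2,-1,-1,0],[0.2,-1,-1,0],[0.2,-1,-1,0],[0.2,-1,-1,0],[0.2,-1,0,0],[0.2,-1,0,0],[0.2,-1,0,0]]], jaw=0)

```text
t: 12.8
ee_pos: [0.4747, -0.1625, 0.3111]
orientation: [180.0, -0.0, 6.6]
ft_force: [0.9, -0.4, 0.1]
finger_gap: 0.0429
gripper_force: 0.0
```

Run:
```python
from h import *
go(.491,.0866,.205,6.6); im=viewer.get_image("top"); P=pts(im).reshape(-1,3)
b=(P[:,0]>.3)&(P[:,0]<.6)&(P[:,1]<-.3)&(P[:,1]>-.53)&(abs(P[:,2]-.014)<.005)
print(cv2.minAreaRect((P[b,:2]*1000).astype(np.float32)),P[b,2].mean())
```

```text
t 12.8 pose [ 0.4747 -0.1625  0.3111] [180.   -0.    6.6] gap 0.0429  shift [  2.24 -12.28   5.3 ] turn -0.0
((462.8622741699219, -473.46014404296875), (204.429443359375, 62.256839752197266), 17.21409797668457) 0.013217586479338128
```

Request:
apply_moves(commands=[[[0.17,-0.94,0,0],[0.17,-0.94,0,0],[0.17,-0.94,0,0],[0.17,-0.94,0,0],[0.17,-0.94,0,0],[0.17,-0.94,0,0],[0.17,-0.94,0,0],[0.17,-0.94,0,0],[0.17,-0.94,0,0],[0.17,-0.94,0,0],[0.17,-0.94,0,0],[0.17,-0.94,0,0],[0.17,-0.94,0,0],[0,0,1,0],[0,0,1,0],[0,0,0.5,0],[0,0,0,0]]])

```text
t: 14.98
ee_pos: [0.4903, 0.084, 0.2599]
orientation: [180.0, 0.1, 6.6]
ft_force: [-0.5, -0.6, 0.2]
finger_gap: 0.0427
gripper_force: 0.0
```

Run:
```python
from h import *
go(.491,.0866,.205,6.6); im=viewer.get_image("wrist"); save(im,"w2")
im=viewer.get_image("top"); P=pts(im).reshape(-1,3)
b=(P[:,0]>.3)&(P[:,0]<.6)&(P[:,1]<-.3)&(P[:,1]>-.53)&(abs(P[:,2]-.014)<.005)
print(cv2.minAreaRect((P[b,:2]*1000).astype(np.float32)),P[b,2].mean())
```

```text
t 14.975 pose [0.4903 0.084  0.2599] [1.8e+02 1.0e-01 6.6e+00] gap 0.0427  shift [ 0.05 -0.13  2.75] turn -0.01
((443.57489013671875, -436.08026123046875), (219.92181396484375, 145.67796325683594), 6.8545427322387695) 0.013402601120391575
```

View pics/w2.png

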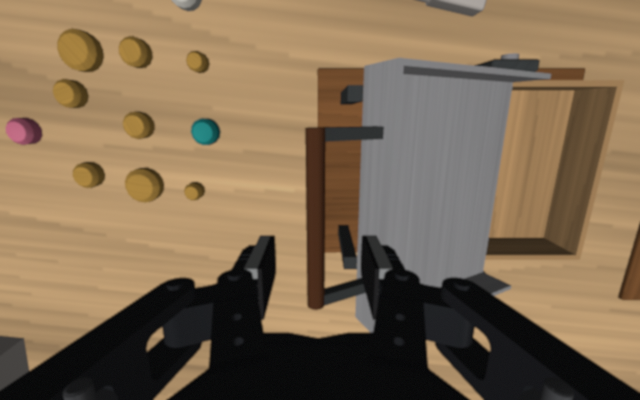

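Request:
apply_moves(commands=[[[0.05,-0.13,0.75,0],[0,0,1,0],[0,0,1,0],[0,0,0,0]]])

```text
t: 15.58
ee_pos: [0.49, 0.0865, 0.2035]
orientation: [180.0, 0.2, 6.6]
ft_force: [-0.4, -0.2, -0.1]
finger_gap: 0.0427
gripper_force: 0.0
```

Request:
apply_moves(commands=[[[0,0,0,0],[0,0,0,0],[0,0,0,0],[0,0,0,0]]], jaw=-1)

```text
t: 16.08
ee_pos: [0.4921, 0.0862, 0.206]
orientation: [180.0, -0.1, 6.6]
ft_force: [0.3, -2.3, 2.0]
finger_gap: 0.0098
gripper_force: 58.6
```

Request:
apply_moves(commands=[[[0,-0.33,0.53,0],[0,-0.3,0.55,0],[0,-0.26,0.56,0],[0,-0.23,0.58,0],[0,-0.19,0.59,0],[0,-0.16,0.6,0],[0,-0.12,0.61,0],[0,-0.08,0.61,0],[0,0,0.1,0],[0,0,0,0]]])

```text
t: 17.32
ee_pos: [0.4896, 0.1175, 0.1154]
orientation: [179.7, -0.1, 6.5]
ft_force: [-8.2, -12.7, 39.9]
finger_gap: 0.0097
gripper_force: 66.3
```

```bash
cat >> h.py <<'E'
def pan():
    im=viewer.get_image("top"); Q=pts(im).reshape(-1,3)
    H=np.array([.5104,-.0815]); ey=np.array([-.115,.9934]); ex=np.array([.9934,.115])
    a=(Q[:,:2]-H)@ex; b=(Q[:,:2]-H)@ey
    m=(abs(a)<.08)&(b>.02)&(b<.08)&(Q[:,2]>.09)&(Q[:,2]<.3)
    p=np.polyfit(b[m],Q[m,2],1); print("pan deg",np.degrees(np.arctan(p[0])),"z0",p[1],m.sum())
E
python3 - <<'E'
from h import *
go(.487,.119,.111,6.6); pan()
E
```

```text
t 17.325 pose [0.4896 0.1175 0.1154] [ 1.797e+02 -1.000e-01  6.500e+00] gap 0.0097  shift [-0.12 -0.09  0.22] turn -0.02
pan deg -0.2092767476679286 z0 0.11342948370600314 1129
```

Request:
apply_moves(commands=[[[0,0,0,0],[0,0,0,0],[0,0,-0.5,0],[0,0,-1,0],[0,0,-1,0],[0,0,-1,0],[0,0,-1,0],[0,-1,-1,0],[0,-1,-1,0],[0,-1,0,0],[0,-1,0,0],[0,-1,0,0],[0,-1,0,0],[0,-1,0,0]]], jaw=0)

```text
t: 19.12
ee_pos: [0.4708, 0.2602, 0.2405]
orientation: [-180.0, 0.1, 6.6]
ft_force: [0.8, 0.1, -0.4]
finger_gap: 0.043
gripper_force: 0.0
```

```bash
cat >> h.py <<'E'
def feet(cams=("top","scene")):
    for n in cams:
        im=viewer.get_image(n); P=pts(im); F=im["frame"]
        hsv=cv2.cvtColor(F,cv2.COLOR_RGB2HSV)
        # everything standing 6..30 mm over bench in the feet area or pan/box
        z=P[...,2]
        for nm,m in (("bench",(z>.007)&(z<.03)&(P[...,0]>.35)&(P[...,0]<.72)&(P[...,1]>.17)&(P[...,1]<.52)),):
            c,lab,st,ce=cv2.connectedComponentsWithStats(m.astype(np.uint8))
            for i in range(1,c):
                if st[i,4]<15: continue
                q=P[lab==i]; t=q[q[:,2]>.009]; h=np.median(hsv[lab==i],0)
                (cx,cy),r=cv2.minEnclosingCircle((t[:,:2]*1000).astype(np.float32))
                print(n,nm,st[i,4],"ctr",round(cx),round(cy),"d",round(2*r),"hsv",h.astype(int))
E
python3 - <<'E'
from h import *
print(telemetry.read_state()["joints"].round())
go(.45,.38,.15,90); pan(); feet()
E
```

```text
[  -5.   13.  -34.  102.    8.   67. -124.]
t 19.125 pose [0.4708 0.2602 0.2405] [-1.8e+02  1.0e-01  6.6e+00] gap 0.043  shift [-0.34 -6.07  4.53] turn -16.67
pan deg 0.004006139879160205 z0 0.11330877239959025 1127
top bench 83 ctr 671 257 d 34 hsv [ 15   9 170]
top bench 158 ctr 596 380 d 46 hsv [ 20 174 162]
top bench 85 ctr 603 315 d 34 hsv [ 20 171 159]
top bench 45 ctr 600 242 d 24 hsv [ 19 157 158]
top bench 82 ctr 545 398 d 35 hsv [ 20 171 151]
top bench 89 ctr 518 315 d 33 hsv [ 20 172 152]
top bench 90 ctr 519 232 d 34 hsv [ 90 202 125]
top bench 99 ctr 440 309 d 44 hsv [ 20 174 154]
top bench 45 ctr 440 245 d 24 hsv [ 20 160 158]
scene bench 53 ctr 444 243 d 25 hsv [ 19 174 153]
scene bench 183 ctr 443 310 d 48 hsv [ 20 177 175]
scene bench 105 ctr 524 231 d 33 hsv [ 87 130 127]
scene bench 108 ctr 451 383 d 33 hsv [ 20 177 163]
scene bench 115 ctr 522 314 d 33 hsv [ 20 176 170]
scene bench 63 ctr 604 242 d 24 hsv [ 20 174 158]
scene bench 123 ctr 498 457 d 34 hsv [173 115 179]
scene bench 125 ctr 550 396 d 34 hsv [ 20 175 168]
scene bench 127 ctr 605 314 d 36 hsv [ 20 174 168]
scene bench 231 ctr 600 380 d 47 hsv [ 20 176 173]
scene bench 133 ctr 674 256 d 34 hsv [ 18  22 179]
```

Request:
apply_moves(commands=[[[-0.06,-0.88,0,0],[-0.06,-0.88,0,0],[-0.06,-0.88,0,0],[-0.06,-0.88,0,0],[-0.06,-0.88,0,0],[-0.06,-0.88,0,0],[-0.07,-0.9,0.5,0],[0,0,1,0],[0,0,1,0],[0,0,1,0],[0,0,1,0],[0,0,1,0],[0,0,1,0],[0,0,1,0],[0,0,1,0],[0,0,1,0],[0,0,0.5,0],[0,0,0,0]]], jaw=0.2)

```text
t: 21.52
ee_pos: [0.4484, 0.3805, 0.0398]
orientation: [180.0, 0.1, 6.6]
ft_force: [0.4, -0.4, 0.2]
finger_gap: 0.0511
gripper_force: 0.0
```

Run:
```python
from h import *
go(.448,.382,.002,6.6)
im=viewer.get_image("wrist"); save(im,"w3")
```

```text
t 21.525 pose [0.4484 0.3805 0.0398] [1.8e+02 1.0e-01 6.6e+00] gap 0.0511  shift [-0.01 -0.08  1.89] turn -0.0
```

View pics/w3.png

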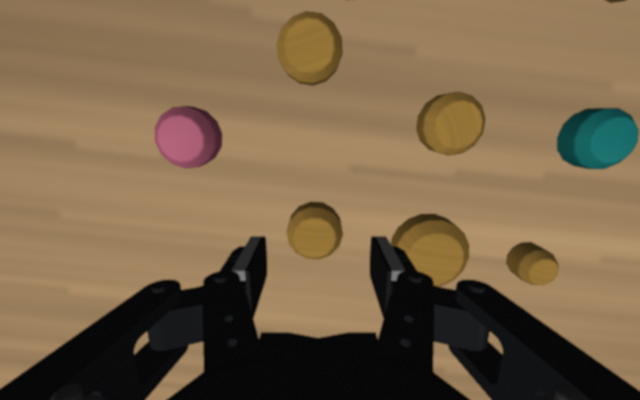

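Request:
apply_moves(commands=[[[0,-0.08,0.8,0],[0,0,0.8,0],[0,0,0.3,0],[0,0,0,0]]])

```text
t: 22.08
ee_pos: [0.4481, 0.382, 0.0018]
orientation: [179.9, 0.1, 6.6]
ft_force: [-0.3, -0.1, -0.4]
finger_gap: 0.0514
gripper_force: 0.0
```

Request:
apply_moves(commands=[[[0,0,0,0],[0,0,0,0],[0,0,0,0],[0,0,0,0]]], jaw=-1)

```text
t: 22.58
ee_pos: [0.449, 0.3829, 0.0034]
orientation: [-180.0, -0.1, 6.6]
ft_force: [-1.1, 0.3, 4.6]
finger_gap: 0.0309
gripper_force: 60.0
```

Request:
apply_moves(commands=[[[0,0,-0.5,0],[0,0,-0.8,0],[0,0,-1,0],[0,0,-1,0],[0,0,-1,0],[-0.09,1,-1,0],[-0.09,1,-1,0],[-0.09,1,-1,0],[-0.09,1,-1,0],[-0.09,1,-1,0],[-0.09,1,0,0],[-0.09,1,0,0],[-0.09,1,0,0],[-0.09,1,0,0],[-0.09,1,0,0],[-0.09,1,0,0],[-0.09,1,0,0],[-0.09,1,0,0],[-0.09,1,0,0],[-0.09,1,0,0]]])

```text
t: 25.08
ee_pos: [0.4561, 0.0809, 0.1896]
orientation: [180.0, -0.0, 6.6]
ft_force: [0.1, 0.4, 0.1]
finger_gap: 0.031
gripper_force: 59.7
```

Run:
```python
from h import *
go(.4586,.0182,.121,6.6); print(telemetry.read_state()["gripper_force"]); feet(("scene",))
```

```text
t 25.075 pose [0.4561 0.0809 0.1896] [180.   -0.    6.6] gap 0.031  shift [-0.24  3.13  3.43] turn 0.0
59.686432499438524
scene bench 53 ctr 443 244 d 25 hsv [ 20 172 153]
scene bench 181 ctr 442 308 d 51 hsv [ 20 177 173]
scene bench 105 ctr 523 231 d 33 hsv [ 87 133 123]
scene bench 116 ctr 523 315 d 33 hsv [ 20 174 167]
scene bench 62 ctr 606 241 d 23 hsv [ 20 174 157]
scene bench 121 ctr 498 457 d 35 hsv [173 116 176]
scene bench 126 ctr 550 396 d 33 hsv [ 20 176 164]
scene bench 130 ctr 605 314 d 34 hsv [ 20 175 164]
scene bench 234 ctr 600 379 d 45 hsv [ 20 177 172]
scene bench 138 ctr 674 256 d 34 hsv [ 17  22 177]
```

Request:
apply_moves(commands=[[[-0.06,0.78,0,0],[-0.06,0.78,0,0],[-0.06,0.78,0,0],[-0.06,0.79,0,0],[0,0,1,0],[0,0,1,0],[0,0,0.9,0],[0,0,0.5,0],[0,0,0,0]]])

```text
t: 26.25
ee_pos: [0.4582, 0.0182, 0.1202]
orientation: [-180.0, 0.1, 6.6]
ft_force: [0.0, 0.6, -1.0]
finger_gap: 0.0308
gripper_force: 59.7
```

Request:
apply_moves(commands=[[[0,0,0,0],[0,0,0,0],[0,0,-0.5,0],[0,0,-1,0],[0,0,-1,0],[0,0,-1,0],[0.36,-1,-0.5,0],[0.36,-1,0,0],[0.36,-1,0,0],[0.36,-1,0,0],[0.36,-1,0,0],[0.36,-1,0,0],[0.36,-1,0,0],[0.36,-1,0,0],[0.36,-1,0,0],[0.36,-1,0,0],[0.36,-1,0,0],[0.36,-1,0,0],[0.36,-1,0,0],[0.36,-1,0,0]]], jaw=0.1)

```text
t: 28.75
ee_pos: [0.527, 0.3094, 0.2009]
orientation: [180.0, -0.0, 6.6]
ft_force: [0.1, -0.4, -0.1]
finger_gap: 0.0469
gripper_force: 0.0
```

```bash
cat >> h.py <<'E'
def panfeet():
    im=viewer.get_image("top"); P=pts(im); z=P[...,2]
    H=np.array([.5104,-.0815]); ey=np.array([-.115,.9934]); ex=np.array([.9934,.115])
    a=(P[...,:2]-H)@ex; b=(P[...,:2]-H)@ey
    m=(abs(a)<.088)&(b>-.005)&(b<.147)&(z>.121)&(z<.142)
    c,lab,st,ce=cv2.connectedComponentsWithStats(m.astype(np.uint8))
    for i in range(1,c):
        if st[i,4]>15: print("panfoot",st[i,4],a[lab==i].mean().round(3),b[lab==i].mean().round(3),z[lab==i].max().round(3))
E
python3 - <<'E'
from h import *
go(.547,.397,.002,6.6); feet(("scene",)); panfeet(); pan()
E
```

```text
t 28.75 pose [0.527  0.3094 0.2009] [180.   -0.    6.6] gap 0.0469  shift [ 1.49 -4.24  9.94] turn -0.0
scene bench 52 ctr 444 243 d 25 hsv [ 19 170 156]
scene bench 183 ctr 444 309 d 47 hsv [ 20 178 176]
scene bench 107 ctr 523 230 d 34 hsv [ 87 130 127]
scene bench 113 ctr 522 315 d 33 hsv [ 20 174 171]
scene bench 63 ctr 606 241 d 26 hsv [ 20 171 158]
scene bench 122 ctr 498 458 d 34 hsv [173 116 181]
scene bench 122 ctr 550 396 d 34 hsv [ 20 176 171]
scene bench 129 ctr 605 315 d 35 hsv [ 20 174 168]
scene bench 232 ctr 600 379 d 49 hsv [ 20 177 177]
scene bench 134 ctr 674 256 d 34 hsv [ 18  22 179]
panfoot 108 -0.042 0.106 0.137
pan deg 0.0007076992570450977 z0 0.11320646706827228 1129
```

Request:
apply_moves(commands=[[[0.3,-0.85,0,0],[0.3,-0.85,0,0],[0.3,-0.85,0,0],[0.3,-0.85,0,0],[0.3,-0.85,0,0],[0,0,1,0],[0,0,1,0],[0,0,1,0],[0,0,1,0],[0,0,1,0],[0,0,1,0],[0,0,1,0],[0,0,1,0],[0,0,1,0],[0,0,0.5,0],[0,0,0.4,0],[0,0,0,0]]])

```text
t: 31.02
ee_pos: [0.5465, 0.396, 0.0023]
orientation: [180.0, 0.0, 6.6]
ft_force: [0.2, 0.4, 0.2]
finger_gap: 0.0469
gripper_force: 0.0
```

Request:
apply_moves(commands=[[[0,0,0,0],[0,0,0,0],[0,0,0,0],[0,0,0,0]]], jaw=-1)

```text
t: 31.52
ee_pos: [0.5473, 0.3967, 0.0037]
orientation: [-180.0, -0.1, 6.6]
ft_force: [0.2, -0.2, 5.7]
finger_gap: 0.0311
gripper_force: 60.1
```

Request:
apply_moves(commands=[[[0,0,-0.5,0],[0,0,-0.8,0],[0,0,-1,0],[0,0,-1,0],[0,0,-1,0],[-0.14,1,-1,0],[-0.14,1,-1,0],[-0.14,1,-1,0],[-0.14,1,-1,0],[-0.14,1,-1,0],[-0.14,1,0,0],[-0.14,1,0,0],[-0.14,1,0,0],[-0.14,1,0,0],[-0.14,1,0,0],[-0.14,1,0,0],[-0.14,1,0,0],[-0.14,1,0,0],[-0.14,1,0,0],[-0.14,1,0,0]]])

```text
t: 34.02
ee_pos: [0.539, 0.0919, 0.1883]
orientation: [180.0, 0.0, 6.6]
ft_force: [-0.6, 0.3, -1.1]
finger_gap: 0.0306
gripper_force: 59.6
```

Run:
```python
from h import *
go(.538,.0274,.121,6.6); feet(("scene",))
```

```text
t 34.025 pose [0.539  0.0919 0.1883] [180.    0.    6.6] gap 0.0306  shift [-0.42  3.2   3.37] turn -0.0
scene bench 55 ctr 446 243 d 24 hsv [ 20 170 150]
scene bench 181 ctr 444 310 d 48 hsv [ 20 176 176]
scene bench 106 ctr 524 232 d 33 hsv [ 87 126 124]
scene bench 115 ctr 522 315 d 34 hsv [ 20 175 171]
scene bench 65 ctr 605 242 d 23 hsv [ 19 174 154]
scene bench 125 ctr 497 458 d 34 hsv [173 116 179]
scene bench 128 ctr 604 314 d 38 hsv [ 20 174 167]
scene bench 232 ctr 600 378 d 47 hsv [ 20 176 173]
scene bench 138 ctr 674 255 d 35 hsv [ 18  22 178]
```

Request:
apply_moves(commands=[[[-0.1,0.8,0,0],[-0.1,0.8,0,0],[-0.1,0.8,0,0],[-0.1,0.8,0,0],[0,0,1,0],[0,0,1,0],[0,0,0.9,0],[0,0,0.5,0],[0,0,0,0]]])

```text
t: 35.2
ee_pos: [0.5383, 0.0287, 0.12]
orientation: [-180.0, 0.1, 6.6]
ft_force: [0.0, 0.8, -0.9]
finger_gap: 0.0308
gripper_force: 59.7
```

Request:
apply_moves(commands=[[[0,0,0,0],[0,0,0,0],[0,0,-0.5,0],[0,0,-1,0],[0,0,-1,0],[0,0,-1,0],[0.05,-1,-0.5,0],[0.05,-1,0,0],[0.05,-1,0,0],[0.05,-1,0,0],[0.05,-1,0,0],[0.05,-1,0,0],[0.05,-1,0,0],[0.05,-1,0,0],[0.05,-1,0,0],[0.05,-1,0,0],[0.05,-1,0,0],[0.05,-1,0,0],[0.05,-1,0,0],[0.05,-1,0,0]]], jaw=0.1)

```text
t: 37.7
ee_pos: [0.5203, 0.31, 0.2007]
orientation: [-180.0, -0.0, 6.6]
ft_force: [-0.1, -0.5, -0.1]
finger_gap: 0.0474
gripper_force: 0.0
```

Run:
```python
from h import *
go(.520,.315,.002,6.6); feet(("scene",)); panfeet()
```

```text
t 37.7 pose [0.5203 0.31   0.2007] [-180.    -0.     6.6] gap 0.0474  shift [ 0.02 -0.25  9.93] turn 0.0
scene bench 55 ctr 445 244 d 22 hsv [ 20 173 149]
scene bench 181 ctr 442 309 d 49 hsv [ 20 178 178]
scene bench 106 ctr 523 231 d 33 hsv [ 87 128 127]
scene bench 112 ctr 524 315 d 34 hsv [ 20 173 173]
scene bench 63 ctr 604 241 d 23 hsv [ 20 173 158]
scene bench 123 ctr 496 459 d 36 hsv [173 117 180]
scene bench 132 ctr 607 315 d 34 hsv [ 20 174 167]
scene bench 229 ctr 599 379 d 46 hsv [ 20 176 176]
scene bench 134 ctr 674 256 d 33 hsv [ 17  22 182]
panfoot 104 0.04 0.107 0.139
panfoot 108 -0.042 0.106 0.136
```

Request:
apply_moves(commands=[[[0,-0.25,0.4,0],[0,0,1,0],[0,0,1,0],[0,0,1,0],[0,0,1,0],[0,0,1,0],[0,0,1,0],[0,0,1,0],[0,0,1,0],[0,0,1,0],[0,0,0.5,0],[0,0,0,0]]])

```text
t: 39.3
ee_pos: [0.5196, 0.3133, 0.0018]
orientation: [180.0, 0.1, 6.6]
ft_force: [0.5, 0.5, 0.4]
finger_gap: 0.0474
gripper_force: 0.0
```

Request:
apply_moves(commands=[[[0,0,0,0],[0,0,0,0],[0,0,0,0],[0,0,0,0]]], jaw=-1)

```text
t: 39.8
ee_pos: [0.5206, 0.3141, 0.0036]
orientation: [-180.0, -0.1, 6.6]
ft_force: [-0.0, 0.0, 6.2]
finger_gap: 0.0306
gripper_force: 60.1
```

Request:
apply_moves(commands=[[[0,0,-0.5,0],[0,0,-0.8,0],[0,0,-1,0],[0,0,-1,0],[0,0,-1,0],[-0.28,1,-1,0],[-0.28,1,-1,0],[-0.28,1,-1,0],[-0.28,1,-1,0],[-0.28,1,-1,0],[-0.28,1,0,0],[-0.28,1,0,0],[-0.28,1,0,0],[-0.28,1,0,0],[-0.28,1,0,0],[-0.28,1,0,0],[-0.28,1,0,0],[-0.28,1,0,0],[-0.28,1,0,0],[-0.28,1,0,0]]])

```text
t: 42.3
ee_pos: [0.4708, 0.0054, 0.1897]
orientation: [180.0, -0.1, 6.6]
ft_force: [1.0, 0.1, -1.0]
finger_gap: 0.0305
gripper_force: 59.6
```

Run:
```python
from h import *
go(.4655,-.0414,.121,6.6); feet(("scene",))
```

```text
t 42.3 pose [0.4708 0.0054 0.1897] [ 1.8e+02 -1.0e-01  6.6e+00] gap 0.0305  shift [-0.53  2.29  3.43] turn 0.0
scene bench 51 ctr 445 244 d 24 hsv [ 20 172 156]
scene bench 178 ctr 446 311 d 48 hsv [ 20 176 174]
scene bench 109 ctr 524 231 d 33 hsv [ 87 122 122]
scene bench 66 ctr 604 242 d 24 hsv [ 19 171 157]
scene bench 122 ctr 498 457 d 35 hsv [172 115 176]
scene bench 127 ctr 605 315 d 35 hsv [ 20 173 167]
scene bench 235 ctr 600 379 d 47 hsv [ 20 177 171]
scene bench 137 ctr 673 256 d 36 hsv [ 18  23 178]
```

Request:
apply_moves(commands=[[[-0.18,0.76,0,0],[-0.18,0.76,0,0],[-0.17,0.76,0,0],[0,0,1,0],[0,0,1,0],[0,0,0.9,0],[0,0,0.5,0],[0,0,0,0]]])

```text
t: 43.35
ee_pos: [0.4652, -0.0409, 0.1202]
orientation: [-180.0, 0.1, 6.6]
ft_force: [-0.5, 0.2, 0.3]
finger_gap: 0.0307
gripper_force: 59.6
```

Request:
apply_moves(commands=[[[0,0,0,0],[0,0,0,0],[0,0,-0.5,0],[0,0,-1,0],[0,0,-1,0],[0,0,-1,0],[0.52,-1,-0.5,0],[0.52,-1,0,0],[0.52,-1,0,0],[0.52,-1,0,0],[0.52,-1,0,0],[0.52,-1,0,0],[0.52,-1,0,0],[0.52,-1,0,0],[0.52,-1,0,0],[0.52,-1,0,0],[0.52,-1,0,0],[0.52,-1,0,0],[0.52,-1,0,0],[0.52,-1,0,0]]], jaw=0)

```text
t: 45.85
ee_pos: [0.5787, 0.2554, 0.201]
orientation: [180.0, -0.0, 6.6]
ft_force: [-0.4, 0.6, 0.0]
finger_gap: 0.0429
gripper_force: 0.0
```

Request:
apply_moves(commands=[[[0.5,-0.9,0,0],[0.5,-0.9,0,0],[0.5,-0.9,0,0],[0,0,0,1],[0,0,0,1],[0,0,0,1],[0,0,0,1],[0,0,0,1],[0,0,0,1],[0,0,0,1],[0,0,0,1],[0,0,0,0]]], jaw=0.1)

```text
t: 47.35
ee_pos: [0.6018, 0.3119, 0.2007]
orientation: [180.0, -0.0, -33.3]
ft_force: [-0.7, -0.1, -0.5]
finger_gap: 0.0471
gripper_force: 0.0
```

Run:
```python
from h import *
go(.604,.315,.002); feet(); panfeet(); print(telemetry.read_state()["joints"].round())
```

```text
t 47.35 pose [0.6018 0.3119 0.2007] [180.   -0.  -33.3] gap 0.0471  shift [ 0.   -0.19  9.94] turn 0
top bench 85 ctr 671 257 d 34 hsv [ 15   9 172]
top bench 65 ctr 602 315 d 32 hsv [ 20 169 149]
top bench 45 ctr 600 242 d 23 hsv [ 19 157 160]
top bench 89 ctr 520 232 d 34 hsv [ 90 210 127]
top bench 21 ctr 442 243 d 20 hsv [ 19 151 130]
scene bench 49 ctr 445 244 d 23 hsv [ 20 174 157]
scene bench 122 ctr 444 310 d 49 hsv [ 20 175 161]
scene bench 107 ctr 524 231 d 34 hsv [ 87 133 126]
scene bench 65 ctr 605 241 d 23 hsv [ 19 171 160]
scene bench 126 ctr 498 458 d 33 hsv [173 116 181]
scene bench 131 ctr 605 314 d 35 hsv [ 20 174 169]
scene bench 232 ctr 601 379 d 45 hsv [ 20 176 177]
scene bench 133 ctr 674 256 d 35 hsv [ 17  23 184]
panfoot 104 0.04 0.107 0.138
panfoot 106 -0.042 0.047 0.139
panfoot 108 -0.042 0.106 0.138
[ -13.   29.  -25.   85.   13.   69. -164.]
```

Request:
apply_moves(commands=[[[0,-0.19,0.4,0],[0,0,1,0],[0,0,1,0],[0,0,1,0],[0,0,1,0],[0,0,1,0],[0,0,1,0],[0,0,1,0],[0,0,1,0],[0,0,1,0],[0,0,0.5,0],[0,0,0,0]]])

```text
t: 49.0
ee_pos: [0.6034, 0.3142, 0.0017]
orientation: [179.9, 0.0, -33.4]
ft_force: [-0.3, 0.0, -0.1]
finger_gap: 0.0467
gripper_force: 0.0
```

Request:
apply_moves(commands=[[[0,0,0,0],[0,0,0,0],[0,0,0,0],[0,0,0,0]]], jaw=-1)

```text
t: 49.5
ee_pos: [0.6046, 0.3148, 0.0037]
orientation: [-179.9, -0.1, -33.4]
ft_force: [-0.7, 0.5, 4.7]
finger_gap: 0.0308
gripper_force: 60.0
```

Request:
apply_moves(commands=[[[0,0,-0.5,0],[0,0,-0.8,0],[0,0,-1,0],[0,0,-1,0],[0,0,-1,0],[0,0,-1,0],[0,0,-1,0],[0,0,-1,0],[0,0,-1,0],[0,0,-1,0],[0,0,0,-1],[0,0,0,-1],[0,0,0,-1],[0,0,0,-1],[0,0,0,-1],[0,0,0,-1],[0,0,0,-1],[0,0,0,-1],[0,0,0,0]]])

```text
t: 51.88
ee_pos: [0.604, 0.3143, 0.1891]
orientation: [180.0, 0.0, 6.5]
ft_force: [0.0, -0.2, -1.8]
finger_gap: 0.0306
gripper_force: 59.6
```

Run:
```python
from h import *
go(.545,-.032,.121,6.6); feet(("scene",))
```

```text
t 51.875 pose [0.604  0.3143 0.1891] [180.    0.    6.5] gap 0.0306  shift [-4.89 16.87  3.41] turn -0.02
scene bench 34 ctr 446 242 d 22 hsv [ 19 165 110]
scene bench 109 ctr 446 313 d 46 hsv [ 20 176 167]
scene bench 109 ctr 523 231 d 33 hsv [ 87 129 126]
scene bench 63 ctr 604 241 d 24 hsv [ 20 171 160]
scene bench 123 ctr 498 458 d 35 hsv [173 116 181]
scene bench 232 ctr 600 380 d 47 hsv [ 20 176 179]
scene bench 133 ctr 675 256 d 33 hsv [ 18  23 185]
```

Request:
apply_moves(commands=[[[-0.3,1,0,0],[-0.3,1,0,0],[-0.3,1,0,0],[-0.3,1,0,0],[-0.3,1,0,0],[-0.3,1,0,0],[-0.3,1,0,0],[-0.3,1,0,0],[-0.3,1,0,0],[-0.3,1,0,0],[-0.3,1,0,0],[-0.3,1,0,0],[-0.3,1,0,0],[-0.3,1,0,0],[-0.3,1,0,0],[-0.3,1,0,0],[0,0,0,0]]])

```text
t: 54.05
ee_pos: [0.5448, -0.0169, 0.1886]
orientation: [179.9, 0.0, 6.4]
ft_force: [0.7, 0.5, -1.3]
finger_gap: 0.0311
gripper_force: 59.7
```

Run:
```python
from h import *
go(.545,-.032,.121,6.6)
```

```text
t 54.05 pose [ 0.5448 -0.0169  0.1886] [179.9   0.    6.4] gap 0.0311  shift [-0.07  0.75  3.38] turn -0.05
```

Request:
apply_moves(commands=[[[-0.07,0.75,0.4,0],[0,0,1,0],[0,0,1,0],[0,0,0.6,0],[0,0,0.4,0],[0,0,0,0]]])

```text
t: 54.8
ee_pos: [0.5454, -0.0294, 0.1203]
orientation: [-180.0, 0.0, 6.6]
ft_force: [-0.1, 0.0, -1.3]
finger_gap: 0.0309
gripper_force: 59.6
```

Request:
apply_moves(commands=[[[0,0,0,0],[0,0,0,0],[0,0,-0.5,0],[0,0,-1,0],[0,0,-1,0],[0,0,-1,0],[0,0,-1,0],[-0.25,-1,0,0],[-0.25,-1,0,0],[-0.25,-1,0,0],[-0.25,-1,0,0],[-0.25,-1,0,0],[-0.25,-1,0,0],[-0.25,-1,0,0],[-0.25,-0.8,0,0],[0,0,0,0]]], jaw=0)

```text
t: 56.8
ee_pos: [0.4869, 0.1227, 0.2105]
orientation: [-180.0, 0.0, 6.8]
ft_force: [0.1, 0.4, 0.6]
finger_gap: 0.043
gripper_force: 0.0
```

Run:
```python
from h import *
go(.488,.119,.113,6.6); feet(("scene",)); panfeet(); pan()
im=viewer.get_image("scene"); save(im,"s4")
a=cv2.imread("pics/s4.png"); cv2.imwrite("pics/s4c.png",cv2.resize(a[90:310,150:510],(800,489),interpolation=cv2.INTER_CUBIC))
```

```text
t 56.8 pose [0.4869 0.1227 0.2105] [-180.     0.     6.8] gap 0.043  shift [0.04 0.19 4.87] turn 0.04
scene bench 52 ctr 446 245 d 23 hsv [ 19 172 149]
scene bench 187 ctr 445 308 d 49 hsv [ 20 176 172]
scene bench 107 ctr 524 230 d 35 hsv [ 87 124 122]
scene bench 64 ctr 605 241 d 22 hsv [ 20 172 157]
scene bench 121 ctr 497 457 d 35 hsv [173 115 176]
scene bench 233 ctr 600 379 d 47 hsv [ 20 176 171]
scene bench 134 ctr 674 254 d 37 hsv [ 17  23 176]
panfoot 105 0.039 0.049 0.138
panfoot 104 0.04 0.107 0.137
panfoot 106 -0.042 0.047 0.138
panfoot 108 -0.042 0.106 0.138
pan deg -0.9346169162329152 z0 0.11737480877604109 1134
```

View pics/s4c.png

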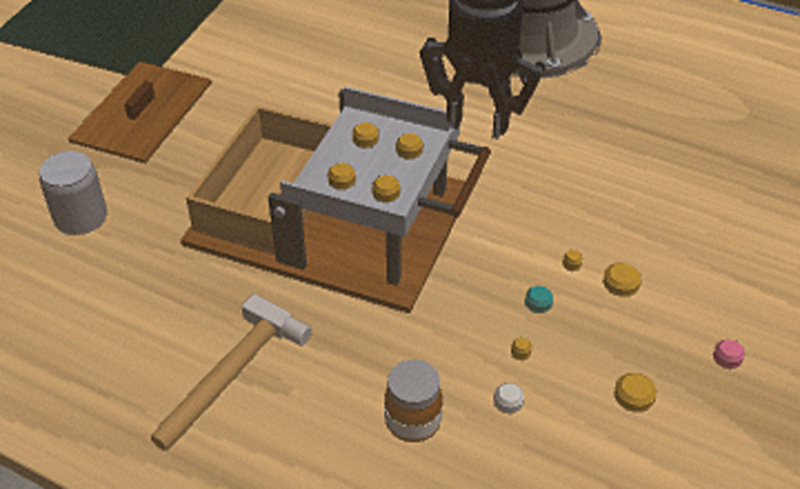

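Request:
apply_moves(commands=[[[0.04,0.19,0.9,0],[0,0,1,0],[0,0,1,0],[0,0,1,0],[0,0,0.6,0],[0,0,0.4,0],[0,0,0,0]]])

```text
t: 57.88
ee_pos: [0.4891, 0.1169, 0.1124]
orientation: [180.0, 0.0, 6.6]
ft_force: [0.6, -0.5, 0.7]
finger_gap: 0.0426
gripper_force: 0.0
```

Request:
apply_moves(commands=[[[0,0,0,0],[0,0,0,0],[0,0,0,0],[0,0,0,0]]], jaw=-1)

```text
t: 58.38
ee_pos: [0.4897, 0.1174, 0.1134]
orientation: [180.0, -0.1, 6.6]
ft_force: [-1.5, -0.2, 5.2]
finger_gap: 0.0097
gripper_force: 58.6
```

Run:
```python
from h import *
go(.488,.119,.113,6.6); print(telemetry.read_state()["ft_force"])
th=np.radians(5.65+np.linspace(0,60,21)); print(np.c_[-np.diff(.203*np.cos(th)),-np.diff(.203*np.sin(th))].__truediv__(.02).round(2).tolist())
```

```text
t 58.375 pose [0.4897 0.1174 0.1134] [ 1.8e+02 -1.0e-01  6.6e+00] gap 0.0097  shift [-0.07 -0.09  0.02] turn -0.0
[-1.47994529 -0.1945607   5.17418563]
[[0.07, -0.53], [0.09, -0.52], [0.12, -0.52], [0.15, -0.51], [0.17, -0.5], [0.2, -0.49], [0.23, -0.48], [0.25, -0.47], [0.27, -0.45], [0.3, -0.44], [0.32, -0.42], [0.34, -0.41], [0.36, -0.39], [0.38, -0.37], [0.4, -0.35], [0.42, -0.33], [0.44, -0.3], [0.45, -0.28], [0.47, -0.26], [0.48, -0.23]]
```

Request:
apply_moves(commands=[[[0,0.07,-0.53,0],[0,0.09,-0.52,0],[0,0.12,-0.52,0],[0,0.15,-0.51,0],[0,0.17,-0.5,0],[0,0.2,-0.49,0],[0,0.23,-0.48,0],[0,0.25,-0.47,0],[0,0.27,-0.45,0],[0,0.3,-0.44,0],[0,0.32,-0.42,0],[0,0.34,-0.41,0],[0,0.36,-0.39,0],[0,0.38,-0.37,0],[0,0.4,-0.35,0],[0,0.42,-0.33,0],[0,0.44,-0.3,0],[0,0.45,-0.28,0],[0,0.47,-0.26,0],[0,0.48,-0.23,0]]])

```text
t: 60.88
ee_pos: [0.5024, 0.0074, 0.2801]
orientation: [-179.4, -0.1, 6.9]
ft_force: [-3.6, 12.0, 8.6]
finger_gap: 0.0095
gripper_force: 58.5
```

Run:
```python
from h import *
s=telemetry.read_state(); p=s["ee_pos"]+[0,0,.017]
b=(p[:2]-[.5104,-.0815])@np.array([-.115,.9934]); print(b,np.degrees(np.arctan2(p[2]-.11,b))-5.65,s["ft_force"]); pan()
im=viewer.get_image("scene"); save(im,"s5")
a=cv2.imread("pics/s5.png"); cv2.imwrite("pics/s5c.png",cv2.resize(a[90:250,210:390],(720,640))[:600])
```

```text
0.08919233977558567 58.86755527644984 [-3.5562664  12.04767982  8.62227583]
pan deg -24.101133436364748 z0 0.27992285160235325 4
```

View pics/s5c.png

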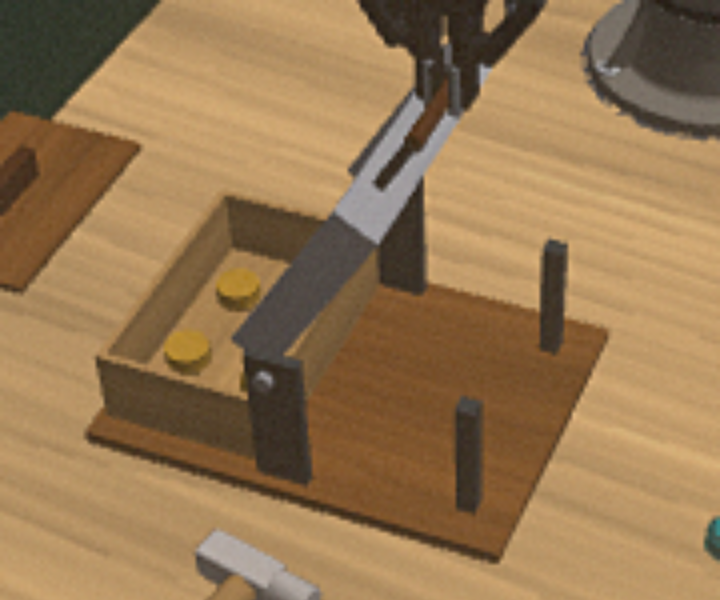

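Request:
apply_moves(commands=[[[0,0.02,0,0],[0,0,0,0],[0,0,0,0],[0,0,0,0],[0,0,0,0],[0,0,0,0],[0,0,0,0],[0,0,0,0],[0,0,0,0],[0,0,0,0],[0,0,0,0],[0,0,0,0]]])

```text
t: 62.48
ee_pos: [0.5026, 0.006, 0.2808]
orientation: [-179.5, -0.1, 6.8]
ft_force: [-3.2, 9.6, 11.7]
finger_gap: 0.0098
gripper_force: 58.9
```

```bash
cat >> h.py <<'E'
def boxfeet():
    im=viewer.get_image("top"); P=pts(im); z=P[...,2]; hsv=cv2.cvtColor(im["frame"],cv2.COLOR_RGB2HSV)
    H=np.array([.5104,-.0815]); ey=np.array([-.115,.9934]); ex=np.array([.9934,.115])
    a=(P[...,:2]-H)@ex; b=(P[...,:2]-H)@ey+.077
    m=(abs(a)<.094)&(abs(b)<.059)&(z>.024)&(z<.066)
    c,lab,st,ce=cv2.connectedComponentsWithStats(m.astype(np.uint8))
    for i in range(1,c):
        if st[i,4]>10: print("boxfoot",st[i,4],a[lab==i].mean().round(3),b[lab==i].mean().round(3),z[lab==i].max().round(3),np.median(hsv[lab==i],0))
    return im
E
python3 - <<'E'
from h import *
s=telemetry.read_state(); p=s["ee_pos"]+[0,0,.017]
b=(p[:2]-[.5104,-.0815])@np.array([-.115,.9934]); print(b,np.degrees(np.arctan2(p[2]-.11,b))-5.65,s["ft_force"]); boxfeet()
E
```

```text
0.08778388372607998 59.29727942988955 [-3.19954798  9.57142815 11.66365512]
boxfoot 47 0.093 -0.003 0.064 [ 16. 118. 114.]
boxfoot 73 0.04 0.031 0.041 [ 20. 171. 149.]
boxfoot 97 0.034 -0.03 0.043 [ 20. 174. 162.]
boxfoot 96 -0.041 -0.025 0.043 [ 20. 173. 162.]
boxfoot 69 -0.042 0.033 0.041 [ 20. 170. 147.]
```

Request:
apply_moves(commands=[[[0,-0.48,0.23,0],[0,-0.47,0.26,0],[0,-0.45,0.28,0],[0,-0.44,0.3,0],[0,-0.42,0.33,0],[0,-0.4,0.35,0],[0,-0.38,0.37,0],[0,-0.36,0.39,0],[0,-0.34,0.41,0],[0,-0.32,0.42,0],[0,-0.3,0.44,0],[0,-0.27,0.45,0],[0,-0.25,0.47,0],[0,-0.23,0.48,0],[0,-0.2,0.49,0],[0,-0.17,0.5,0],[0,-0.15,0.51,0],[0,-0.12,0.52,0],[0,-0.09,0.52,0],[0,-0.07,0.53,0]]])

```text
t: 65.03
ee_pos: [0.4897, 0.1174, 0.1133]
orientation: [-180.0, -0.1, 6.6]
ft_force: [-6.1, -0.4, 41.6]
finger_gap: 0.0096
gripper_force: 72.2
```

Run:
```python
from h import *
go(.4897,.1174,.1134,6.6); print(telemetry.read_state()["ft_force"]); pan()
```

```text
t 65.025 pose [0.4897 0.1174 0.1133] [-1.8e+02 -1.0e-01  6.6e+00] gap 0.0096  shift [ 0.    0.   -0.01] turn 0.0
[-6.11352706 -0.35364037 41.56544088]
pan deg 0.005997272050094518 z0 0.11317080936470816 1132
```

Request:
apply_moves(commands=[[[0,0,0,0],[0,0,0,0],[0,0,-0.5,0],[0,0,-1,0],[0,0,-1,0],[0,0,-1,0],[0,0,-1,0],[-0.18,1,-1,0],[-0.18,1,0,0],[-0.18,1,0,0],[-0.18,1,0,0],[-0.18,1,0,0],[-0.18,1,0,0],[-0.18,1,0,0],[-0.18,1,0,0],[-0.18,1,0,0],[-0.18,1,0,0],[-0.18,1,0,0],[-0.18,1,0,0],[-0.18,1,0,0]]], jaw=0)

```text
t: 67.58
ee_pos: [0.4723, -0.1476, 0.2233]
orientation: [180.0, -0.0, 6.6]
ft_force: [0.1, -0.5, -0.2]
finger_gap: 0.0426
gripper_force: 0.0
```

Run:
```python
from h import *
boxfeet(); pan()
im=viewer.get_image("top"); P=pts(im).reshape(-1,3)
for lo,hi in ((.009,.019),(.036,.047)):
    b=(P[:,0]>.3)&(P[:,0]<.62)&(P[:,1]<-.3)&(P[:,1]>-.56)&(P[:,2]>lo)&(P[:,2]<hi)&(np.hypot(P[:,0]-.66,P[:,1]+.357)>.06)
    print(b.sum(),cv2.minAreaRect((P[b,:2]*1000).astype(np.float32)),P[b].mean(0))
go(.4535,-.4286,.021,6.6)
```

```text
boxfoot 45 0.093 -0.002 0.065 [ 16. 118. 115.]
boxfoot 90 0.04 0.034 0.042 [ 20. 174. 153.]
boxfoot 97 0.034 -0.03 0.044 [ 20. 174. 162.]
boxfoot 28 -0.033 0.038 0.037 [ 18.  140.  128.5]
pan deg -0.10746702951534173 z0 0.11334733917969161 1130
1859 ((446.51666259765625, -445.59454345703125), (218.56338500976562, 157.17442321777344), 8.049850463867188) [ 0.45016596 -0.43891147  0.01341272]
94 ((453.4626770019531, -426.4682312011719), (59.03624725341797, 15.669114112854004), 8.56718921661377) [ 0.45282206 -0.42603994  0.04058793]
t 67.725 pose [ 0.4722 -0.1476  0.223 ] [180.   -0.    6.5] gap 0.0429  shift [-2.51 13.86 10.1 ] turn -0.03
```

Request:
apply_moves(commands=[[[-0.18,1,0,0],[-0.18,1,0,0],[-0.18,1,0,0],[-0.18,1,0,0],[-0.18,1,0,0],[-0.18,1,0,0],[-0.18,1,0,0],[-0.18,1,0,0],[-0.18,1,0,0],[-0.18,1,0,0],[-0.18,1,0,0],[-0.18,1,0,0],[-0.18,1,0,0],[-0.17,0.86,0,0],[0,0,1,0],[0,0,1,0],[0,0,1,0],[0,0,1,0],[0,0,0.8,0],[0,0,0,0]]])

```text
t: 70.22
ee_pos: [0.4537, -0.4276, 0.1253]
orientation: [-179.9, 0.1, 6.6]
ft_force: [-1.2, -0.1, -0.5]
finger_gap: 0.0427
gripper_force: 0.0
```

Run:
```python
from h import *
go(.4535,-.4286,.021,6.6)
im=viewer.get_image("wrist"); save(im,"w6"); P=pts(im).reshape(-1,3); F=im["frame"].reshape(-1,3)
for lo,hi in ((.010,.018),(.038,.046)):
    b=(P[:,0]>.3)&(P[:,0]<.62)&(P[:,1]<-.33)&(P[:,1]>-.53)&(P[:,2]>lo)&(P[:,2]<hi)&(F.sum(1)>60)
    print(b.sum(),cv2.minAreaRect((P[b,:2]*1000).astype(np.float32)),P[b].mean(0))
```

```text
t 70.225 pose [ 0.4537 -0.4276  0.1253] [-1.799e+02  1.000e-01  6.600e+00] gap 0.0427  shift [-0.    0.06  5.22] turn -0.0
29032 ((453.7361755371094, -428.5653991699219), (197.6876983642578, 128.56846618652344), 6.703728199005127) [ 0.47196551 -0.42625045  0.01505359]
1316 ((454.2743225097656, -428.45343017578125), (58.962799072265625, 13.866192817687988), 6.277642250061035) [ 0.45582839 -0.42820097  0.04259925]
```

View pics/w6.png

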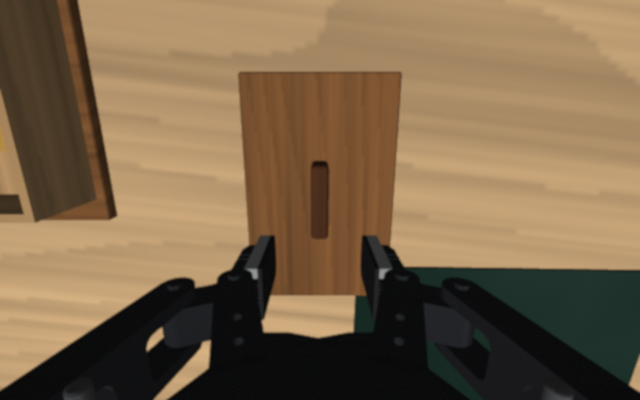

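Request:
apply_moves(commands=[[[0,0.05,1,0],[0,0,1,0],[0,0,1,0],[0,0,1,0],[0,0,0.8,0],[0,0,0.4,0],[0,0,0,0]]])

```text
t: 71.15
ee_pos: [0.4544, -0.4288, 0.0221]
orientation: [-180.0, 0.0, 6.6]
ft_force: [0.3, 0.5, -0.1]
finger_gap: 0.0428
gripper_force: 0.0
```

Request:
apply_moves(commands=[[[0,0,0,0],[0,0,0,0],[0,0,0,0],[0,0,0,0],[0,0,-0.5,0],[0,0,-0.8,0],[0,0,-1,0],[0,0,-1,0],[0,0,-1,0],[0,0,-1,0],[0,0,-1,0],[0,0,-1,0],[0,0,0,0]]], jaw=-1)

```text
t: 72.78
ee_pos: [0.4557, -0.43, 0.1714]
orientation: [179.8, -0.2, 6.6]
ft_force: [0.4, 0.1, -2.3]
finger_gap: 0.0124
gripper_force: 61.3
```

Run:
```python
from h import *
go(.5188,-.158,.150,6.6)
im=viewer.get_image("top"); Q=pts(im).reshape(-1,3)
H=np.array([.5104,-.0815]); ey=np.array([-.115,.9934]); ex=np.array([.9934,.115])
a=(Q[:,:2]-H)@ex; b=(Q[:,:2]-H)@ey+.077
m=(abs(a)<.115)&(b<-.0)&(b>-.08)&(abs(Q[:,2]-.072)<.004)
print(m.sum(),cv2.minAreaRect((Q[m,:2]*1000).astype(np.float32)),a[m].min(),a[m].max(),b[m].min(),b[m].max())
```

```text
t 72.775 pose [ 0.4557 -0.43    0.1714] [179.8  -0.2   6.6] gap 0.0124  shift [  4.69 -13.15   1.04] turn -0.0
213 ((522.2822875976562, -191.19366455078125), (199.93223571777344, 65.82737731933594), 6.8056769371032715) -0.1006948467271695 0.09913021868613349 -0.06607314537782415 -7.253095696177492e-05
```

Request:
apply_moves(commands=[[[0.33,-0.94,0,0],[0.33,-0.94,0,0],[0.33,-0.94,0,0],[0.33,-0.94,0,0],[0.33,-0.94,0,0],[0.33,-0.94,0,0],[0.33,-0.94,0,0],[0.33,-0.94,0,0],[0.33,-0.94,0,0],[0.33,-0.94,0,0],[0.33,-0.94,0,0],[0.33,-0.94,0,0],[0.33,-0.94,0,0],[0.33,-0.94,0,0],[0,0,1,0],[0,0,1,0],[0,0,0.5,0],[0,0,0,0],[0,0,0,0]]])

```text
t: 75.2
ee_pos: [0.5171, -0.1565, 0.1192]
orientation: [180.0, -0.1, 6.6]
ft_force: [4.2, 1.0, -5.0]
finger_gap: 0.0127
gripper_force: 61.0
```

Run:
```python
from h import *
go(.519,-.158,.0875,6.6)
im=viewer.get_image("top"); Q=pts(im).reshape(-1,3)
m=(Q[:,0]>.38)&(Q[:,0]<.66)&(Q[:,1]<-.08)&(Q[:,1]>-.24)&(Q[:,2]>.1)&(Q[:,2]<.125)
c=Q[m].mean(0); n=np.linalg.svd(Q[m]-c,full_matrices=False)[2][2]
print(m.sum(),np.median(Q[m,2]),cv2.minAreaRect((Q[m,:2]*1000).astype(np.float32)),n)
```

```text
t 75.2 pose [ 0.5171 -0.1565  0.1192] [ 1.8e+02 -1.0e-01  6.6e+00] gap 0.0127  shift [0.08 0.09 1.59] turn -0.01
1810 0.10892899982170848 ((507.24053955078125, -145.42306518554688), (224.97817993164062, 130.30239868164062), 0.3025570809841156) [-0.00115496 -0.02253111  0.99974548]
```

Request:
apply_moves(commands=[[[0.05,0.05,0,0],[0.03,0.03,0.4,0],[0,0,0.4,0],[0,0,0.3,0],[0,0,0,0]]])

```text
t: 75.88
ee_pos: [0.5177, -0.1584, 0.0961]
orientation: [-180.0, 0.0, 6.6]
ft_force: [2.5, 0.4, -1.8]
finger_gap: 0.0123
gripper_force: 61.2
```

Run:
```python
from h import *
go(.519,-.158,.0875,6.6); print(telemetry.read_state()["ft_force"])
im=viewer.get_image("top"); Q=pts(im).reshape(-1,3)
H=np.array([.5104,-.0815]); ey=np.array([-.115,.9934]); ex=np.array([.9934,.115])
a=(Q[:,:2]-H)@ex; b=(Q[:,:2]-H)@ey+.077
m=(abs(a)<.12)&(b<.07)&(b>-.08)&(Q[:,2]>.082)&(Q[:,2]<.098)
print(m.sum(),np.median(Q[m,2]),a[m].min(),a[m].max(),b[m].min(),b[m].max())
```

```text
t 75.875 pose [ 0.5177 -0.1584  0.0961] [-180.     0.     6.6] gap 0.0123  shift [ 0.06 -0.01  0.43] turn -0.0
[ 2.52219699  0.42750479 -1.82497564]
1447 0.08567402636679963 -0.10178868050872296 0.10078523787739414 -0.06302122085709873 0.06554144226733641
```

Request:
apply_moves(commands=[[[0.03,0.02,0.15,0],[0,0,0.15,0],[0,0,0.05,0],[0,0,0,0],[0,0,0,0]]])

```text
t: 76.55
ee_pos: [0.5179, -0.1587, 0.0898]
orientation: [180.0, 0.1, 6.6]
ft_force: [-2.0, -0.2, 2.7]
finger_gap: 0.0126
gripper_force: 61.8
```

Run:
```python
from h import *
go(.519,-.158,.0875,6.6); print(telemetry.read_state()["ft_force"])
im=viewer.get_image("top"); Q=pts(im).reshape(-1,3)
H=np.array([.5104,-.0815]); ey=np.array([-.115,.9934]); ex=np.array([.9934,.115])
a=(Q[:,:2]-H)@ex; b=(Q[:,:2]-H)@ey+.077
m=(abs(a)<.12)&(b<.07)&(b>-.08)&(Q[:,2]>.075)&(Q[:,2]<.088)
A=np.c_[a[m],b[m],np.ones(m.sum())]; print(np.linalg.lstsq(A,Q[m,2],rcond=None)[0])
print(m.sum(),np.median(Q[m,2]),a[m].min(),a[m].max(),b[m].min(),b[m].max())
```

```text
t 76.55 pose [ 0.5179 -0.1587  0.0898] [1.8e+02 1.0e-01 6.6e+00] gap 0.0126  shift [ 0.06 -0.03  0.11] turn -0.0
[-2.02070459 -0.22966502  2.69984679]
[ 5.73858433e-05 -8.33471612e-05  7.93021521e-02]
1489 0.07933003446911406 -0.10186588574429775 0.10013927241305615 -0.06247367280520434 0.06500263628027222
```

Request:
apply_moves(commands=[[[0,0,0,0],[0,0,0,0],[0,0,0,0],[0,0,-0.5,0],[0,0,-0.8,0],[0,0,-1,0],[0,0,-1,0],[0,1,-1,0],[0,1,-1,0],[0,1,-1,0],[0,1,0,0],[0,1,0,0],[0,1,0,0],[0,1,0,0],[0,0,0,0],[0,0,0,0]]], jaw=0)

```text
t: 78.6
ee_pos: [0.5347, -0.2969, 0.2154]
orientation: [-179.9, 0.0, 6.6]
ft_force: [-0.3, 0.2, -0.8]
finger_gap: 0.0426
gripper_force: 0.0
```

Run:
```python
from h import *
im=viewer.get_image("top"); Q=pts(im).reshape(-1,3); pan()
m=(Q[:,0]>.38)&(Q[:,0]<.66)&(Q[:,1]<-.08)&(Q[:,1]>-.26)&(abs(Q[:,2]-.08)<.004)
print(m.sum(),Q[m,2].mean(),cv2.minAreaRect((Q[m,:2]*1000).astype(np.float32)))
m&=(abs(Q[:,1]+.158)<.05)
A=np.c_[Q[m,:2],np.ones(m.sum())]; print(np.linalg.lstsq(A,Q[m,2],rcond=None)[0]); feet(("top",)); print(telemetry.read_state()["ee_pos"])
```

```text
pan deg 0.22304800167551678 z0 0.1129863143293568 1129
2469 0.0794354462929627 ((516.4188842773438, -157.537841796875), (197.79759216308594, 128.3350372314453), 6.619147777557373)
[-0.00161455 -0.00049624  0.08017965]
top bench 82 ctr 671 257 d 34 hsv [ 15   9 167]
top bench 156 ctr 596 380 d 46 hsv [ 20 175 159]
top bench 42 ctr 600 242 d 23 hsv [ 19 158 156]
top bench 88 ctr 519 232 d 34 hsv [ 90 207 123]
top bench 89 ctr 493 459 d 34 hsv [170 112 171]
top bench 168 ctr 441 311 d 46 hsv [ 20 174 159]
top bench 44 ctr 440 245 d 24 hsv [ 20 158 155]
[ 0.53483521 -0.29659716  0.21577595]
```

Lid is seated flat, centred within 3 mm of its starting place; the pan is level and the gripper is clear.

```bash
python3 -c "
from h import *
print(workorder.sign_off())"
```

```text
the job is handed in; nothing more can be done
None
```

The job is handed in: all four medium feet I found are in the kit box, the lid is seated flat on it (about 3 mm from where it started), the pan is level and the wrong-size feet are where they were; sign-off gave no verdict.

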